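# Pack out a log clamp with spacers and hold it shut

## Task

The log clamp's sprung jaw cannot reach the birch log: stand as many of the wooden spacers as are needed on the clamp's bed, upright and face to face in the gap between the blue jaw and the log, so that the jaw's short stroke can close on them. Then push the jaw by its orange handle until the stack is squeezed tight against the log, and finish while still holding it there with a firm push (about 10 N). Leave spares standing upright on the bench, knock none over, and do not disturb the tape, pan and hammer.

Things in the scene. Friction and masses are not known exactly. Their poses are not given: they have to be found in the camera images.
- bed: Clamp's fixed plywood bed, 110 x 430 x 14 mm. Origin: on its underside, on the clamp's centre line; x runs across the clamp, y along it from jaw to log, z up. Board from y = -160 to +270 mm; spacers stand on its top, z = 14 mm. At y = -150 mm, behind the jaw, a dark steel block rises 36 mm above the board.
- jaw: Blue jaw on the bed: 80 mm wide (x), 75 mm high, from y = -60 to 0. Origin: foot of its front face (facing the log), on the centre line, at bed z = 14 mm; axes as the bed's. Rests at bed y = -30 mm; slides only along +y, at most 36 mm (hard stop), against a soft return spring (40 N/m plus 0.5 N friction, 2 N at full stroke); springs back when let go.
- jaw_handle (a point): Point on the orange handle, 42 mm behind the jaw's front face and 102 mm above the bed's top (116 mm above the bench). The handle is an upright tab on the jaw's top, 20 mm thick along bed y, 40 mm wide along bed x, from 75 to 116 mm above the bed's top.
- log: Birch log, diameter 80 mm, 180 mm long along bed y, immovable, with a yellow band. Origin: bottom of its cut end facing the jaw, on the centre line, at the bed's top; axes as the bed's, y pointing into the log. Its top is 80 mm above the bed's top. With the jaw at rest the gap from this end to the jaw's front face is 42 to 110 mm, different every time.
- spacer0: One of four equal wooden spacers standing loose on the bench: a slab 64 mm wide (its x), 26 mm thick (its y), 75 mm high (z), with a red square peg, 14 x 14 mm, on the middle of its top from 75 to 113 mm above its underside; edges rounded 2 mm; 60 to 130 g. Origin: centre of its underside. It goes into the gap with its y axis along the bed's y, either way round.
- spacer1: One of four equal wooden spacers standing loose on the bench: a slab 64 mm wide (its x), 26 mm thick (its y), 75 mm high (z), with a red square peg, 14 x 14 mm, on the middle of its top from 75 to 113 mm above its underside; edges rounded 2 mm; 60 to 130 g. Origin: centre of its underside. It goes into the gap with its y axis along the bed's y, either way round.
- spacer2: One of four equal wooden spacers standing loose on the bench: a slab 64 mm wide (its x), 26 mm thick (its y), 75 mm high (z), with a red square peg, 14 x 14 mm, on the middle of its top from 75 to 113 mm above its underside; edges rounded 2 mm; 60 to 130 g. Origin: centre of its underside. It goes into the gap with its y axis along the bed's y, either way round.
- spacer3: One of four equal wooden spacers standing loose on the bench: a slab 64 mm wide (its x), 26 mm thick (its y), 75 mm high (z), with a red square peg, 14 x 14 mm, on the middle of its top from 75 to 113 mm above its underside; edges rounded 2 mm; 60 to 130 g. Origin: centre of its underside. It goes into the gap with its y axis along the bed's y, either way round.
- tape: Roll of yellow tape lying flat, 90 mm outside diameter, 30 mm high, origin at the centre of its underside. Bystander.
- pan: Steel pan 130 mm across with two small side handles, 60 mm high, origin at the centre of its underside. Bystander.
- hammer: Hammer lying flat on the bench, some 0.3 m long along its x axis. Bystander.
Not all that is in view belongs to the job. What is shaped like the spacer3 but pink is not meant. Leave any turquoise look-alike of the spacer0 alone.

How it is judged:
By the outcome, as a careful person would: the job done as asked, in the order asked, and still so for the second after the job is handed in, while the arm keeps its last pose, push and grip.
It also fails if it takes over 72 s, if anything falls off the work surface, if the arm or the gripper's body presses on something with over 40 N, if the wrist force passes 120 N, or if a joint passes its speed limit or range.

## Robot

A 6-joint arm with a two-finger parallel gripper is mounted at the origin on the work surface. World frame = base frame: x ahead of the robot, y to its left, z up, the work surface at z = 0. Lengths are in mm, angles in rad, forces in N, time in s.
With the tool pointing down it reaches from about 300 to 775 mm from the base axis. Payload 14.6 kg.
Tool frame: the origin (TCP) lies at the very end of the fingers, on their centre line; the grasp point (between the pads) lies 19 mm behind it; z points along the fingers, y is the direction in which the jaws open and shut (so a half turn about z gives the same grasp; the last joint's range is limited). The gripper opens to 94 mm and grips with 3 to 60 N. Pads are 16 mm wide; open, the fingers measure 119 mm over their backs; the gripper's body (75 mm by 177 mm) begins 78 mm behind the grasp point.
Start: joints at [1.163, 0.3, 1.521, -0, 1.321, -0.067], TCP at [183.83, 518.359, 205.446] pointing down, gripper open.
Joint ranges: [-3.03, 3.03], [-0.79, 2.21], [0.23, 2.52], [-1.04, 4.18], [0, 3.07], [-2.55, 2.55]. Speed limits (rad/s): [2.22, 2.22, 2.57, 3.14, 3.14, 3.14].

## Interface

Orientations are given as [roll, pitch, yaw] about the fixed x, y, z axes, in that order (R = Rz(yaw) Ry(pitch) Rx(roll)).
In Python, from cell import manip gives the robot as it stands.
- The arm moves only by the shell command python3 -m inch 'ROWS' [FORCE]. ROWS is a JSON object of lists of equal length, an entry for each row: "grip": the opening, from -1 (shut) to 1 (fully open), so that 0 is half open; "travel": the shift along the world's x, y, z in cm, a list of three; "turn": the turn, a rotation vector about the world's x, y, z in degrees, a list of three. A call has 1 to 10 rows; each row is the pose to reach, as a shift and turn from the pose measured when the call began; what a row does not reach only later rows make up. A row lasts 1/8 s, in which the tool goes at most 62.5 mm and 10.7 degrees, less where a joint would pass 70% of its speed; a pose out of reach is approached as far as the arm can. A call with a gripper value outside its range is refused whole. The fingers move at their own pace and stop on an object; FORCE is the grip in N (left out, the last holds). Time passes only in rows, so rows that repeat a pose let the fingers close. It gives the time, the measured TCP pose, the force and the opening at its end, in the units of the state.
- manip.read_state(): the state, without advancing time (a new reading comes with each control period).
- manip.camera(name): name is "side" or "top"; returns (picture, depth): 480x640x3 uint8, red, green, blue; 480x640 float32, mm along the optical axis (not along the pixel's ray), 0 where there is no reading.
- manip.calibration(name): a dict with "fx", "fy", "cx", "cy" (pixels), "k1" (the pictures are not rectified: a ray, as slopes to the right and down, at radius r is drawn at 1 + k1 r^2 times it, then the intrinsics apply), "world_from_camera" (4x4, takes a point from camera to world coordinates). Camera axes: x right, y up, looking along -z (the intrinsics and any distortion apply to the point x, -y, -z); pixel columns grow to the right and rows downward; lengths in mm; the calibration is good to about 2 mm. A picture is of the moment at which its call begins. calibration takes no time and is no camera call.
- manip.sign_off(): hands the job in, once; it reports no verdict.
Trained networks look in the newest picture that a camera, given by its name, has taken for a name from the list of things; names that differ only in an ending like _2 or _b are one class to them, and where a whole thing is asked for, a point or a joint stands for the part that bears it (a point fixed in the world has none). Each returns a list of dicts, best first, with "p" (0 to 1); they miss things now and then, are a little off and sometimes report something else, mostly with a low value. They report only what shows in the picture. A call takes as long as a camera call. They do not tell look-alikes from the thing itself.
- manip.look_for(camera, label): "bbox" ([left, top, right, bottom] in pixels, round what is visible of it).
The state is a dict: "clock": time; "joints": joint angles; "qd": joint speeds; "effort": joint torques, N m; "eef_pos": TCP position; "eef_rot": TCP orientation; "wrist_force": force on the tool from outside, world axes, zero at the start; "moment": the same for the moment, N m; "finger_gap": finger opening in mm.
Only numpy, scipy, OpenCV 4.12 (cv2) and the standard library are available. Lean on these libraries where they do the work, as an engineer would, in place of code of your own. Each camera call takes 0.05 s, during which the arm holds its last target.

## Working session

There is one attempt and no reset: what is moved stays moved. The work goes in short steps, Python scripts to look and compute and a shell command to move; the robot and the scene stay as the last step left them, time stands still between calls to the robot, and variables do not carry over. Pictures are saved under pics/ and viewed, and the job is handed in when it is done.

```bash
ls; mkdir -p pics; python3 - <<'E'
from cell import manip
import cv2
print(manip.read_state())
for n in("side","top"):
    p,d=manip.camera(n); cv2.imwrite(f"pics/{n}0.png",p[:,:,::-1]); c=manip.calibration(n); print(n,c)
    for l in ["spacer0","jaw","log","bed","jaw_handle","tape","pan","hammer"]:
        print(l,[(x["bbox"],round(x["p"],2)) for x in manip.look_for(n,l)][:7])
E
```

```text
pics
{'clock': 0.0, 'joints': array([ 1.16337020e+00,  3.00455104e-01,  1.52158802e+00,  6.39145169e-06,
        1.32068355e+00, -6.65810457e-02]), 'qd': array([-0.00089123,  0.00082165, -0.00033402,  0.00045553,  0.00029362,
        0.00048167]), 'effort': array([ 2.94448755e-04, -5.31809700e+01, -3.52731299e+01,  7.07899220e-02,
        2.45124620e-02, -6.45804903e-05]), 'eef_pos': array([183.74361714, 518.12252161, 204.89216571]), 'eef_rot': array([-3.14046156e+00, -8.16254027e-05,  2.80074594e+00]), 'wrist_force': array([-0.42202998,  0.58898225,  0.122256  ]), 'moment': array([-0.01667785, -0.03341924, -0.01415601]), 'finger_gap': 94.35678134240207}
side {'fx': 471.7267432056951, 'fy': 471.7267432056951, 'cx': 314.2536614026923, 'cy': 238.89030164910127, 'k1': -0.09785751145944488, 'world_from_camera': array([[ 7.83556245e-01,  3.02075136e-01, -5.42945875e-01,
         3.63788384e+01],
       [-6.21320858e-01,  3.81023837e-01, -6.84676001e-01,
        -6.05675740e+02],
       [ 5.17244237e-05,  8.73825754e-01,  4.86239190e-01,
         5.31857736e+02],
       [ 0.00000000e+00,  
[... 1068 characters left out ...]
1,
         1.10521503e+03],
       [ 0.00000000e+00,  0.00000000e+00,  0.00000000e+00,
         1.00000000e+00]])}
spacer0 [([388.8, 169.3, 407.4, 196.8], 0.98), ([217.7, 136.4, 236.9, 168.0], 0.85), ([330.9, 166.1, 350.3, 197.1], 0.8), ([291.0, 165.7, 300.9, 201.8], 0.66), ([231.3, 171.9, 250.9, 206.6], 0.56)]
jaw [([331.1, 239.1, 372.9, 280.1], 0.92)]
log [([225.0, 243.1, 308.4, 285.3], 0.59)]
bed [([205.7, 239.8, 381.4, 288.9], 0.6)]
jaw_handle [([387.3, 166.6, 407.8, 197.1], 0.68), ([326.3, 244.8, 373.9, 281.0], 0.56)]
tape [([440.9, 203.4, 477.9, 238.2], 0.58)]
pan [([128.8, 152.3, 206.8, 205.3], 0.75)]
hammer [([329.5, 241.3, 371.9, 280.3], 0.69), ([392.4, 253.1, 475.0, 347.7], 0.56)]
```

View pics/side0.png

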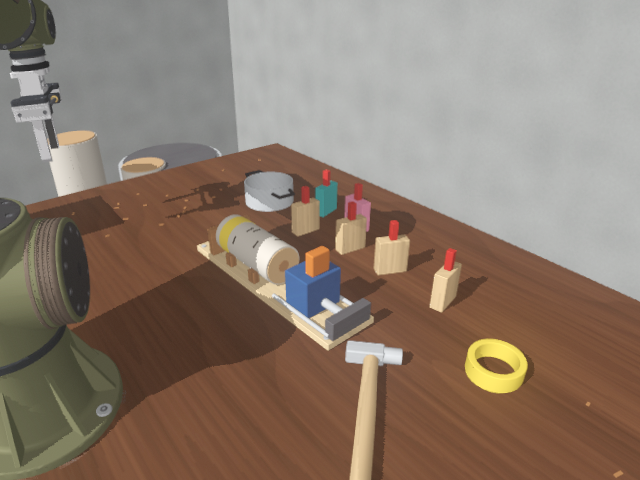

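View pics/top0.png

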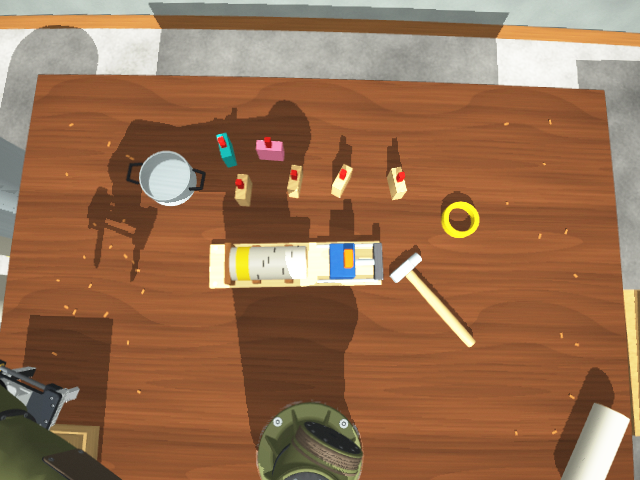

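```bash
python3 - <<'E'
import cv2
a=cv2.imread("pics/side0.png")[150:350,190:490]; cv2.imwrite("pics/c1.png",cv2.resize(a,(800,533),interpolation=cv2.INTER_CUBIC))
a=cv2.imread("pics/top0.png")[120:300,200:440]; cv2.imwrite("pics/c2.png",cv2.resize(a,(800,600),interpolation=cv2.INTER_CUBIC))
E
```

```text
(no output)
```

View pics/c1.png

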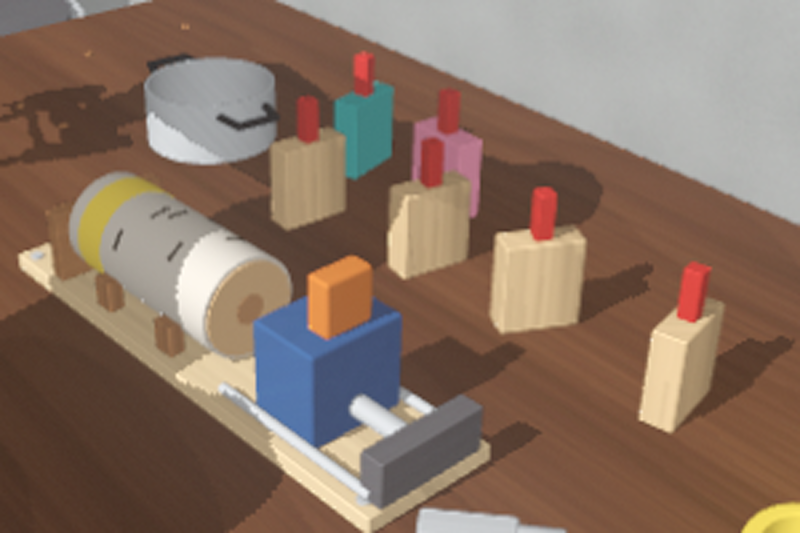

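View pics/c2.png

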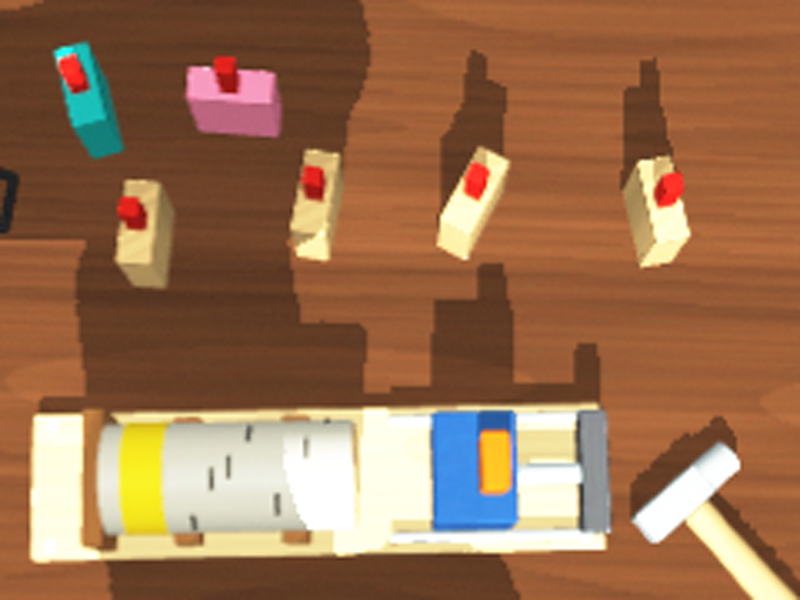

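The top view shows four wooden spacers at (243,190), (295,181), (342,180) and (397,183). The look-alikes, turquoise at (226,150) and pink at (270,150), I leave alone. The clamp runs left to right, with the log at (265,263) and the jaw at (342,261). Next I measure them from depth.

```bash
cat > h.py <<'E'
import numpy as np,cv2
from cell import manip
def cloud(n,pd=None):
    p,d=pd or manip.camera(n); c=manip.calibration(n)
    K=np.array([[c['fx'],0,c['cx']],[0,c['fy'],c['cy']],[0,0,1]])
    v,u=np.mgrid[:480,:640]
    uv=np.stack([u,v],-1).reshape(-1,1,2).astype(np.float64)
    x=cv2.undistortPoints(uv,K,np.array([c['k1'],0,0,0.]),None,None).reshape(480,640,2)
    P=np.stack([x[...,0]*d,-x[...,1]*d,-d],-1)
    T=c['world_from_camera']; W=P@T[:3,:3].T+T[:3,3]; W[d<=0]=np.nan
    return p,W
def comps(mask,minn=15):
    n,l,s,_=cv2.connectedComponentsWithStats(mask.astype(np.uint8),connectivity=4)
    return [l==i for i in range(1,n) if s[i,4]>=minn]
E
python3 - <<'E'
from h import *
for n in("top","side"):
    p,W=cloud(n); np.savez(f"{n}0.npz",p=p,W=W)
    p=p.astype(int); x,y,z=W[...,0],W[...,1],W[...,2]
    ws=(x>250)&(x<800)&(abs(y)<500)
    tab=ws&(abs(z)<8); print(n,"table z med",np.nanmedian(z[tab]))
    hsv=cv2.cvtColor(p.astype(np.uint8),cv2.COLOR_RGB2HSV).astype(int)
    red=(hsv[...,1]>180)&((hsv[...,0]<6)|(hsv[...,0]>174))&(hsv[...,2]>90)&(z>60)&ws
    for m in comps(red,6):
        v,u=np.where(m); q=W[m]; t=q[q[:,2]>q[:,2].max()-6]
        print(" peg px",u.mean().round(),v.mean().round(),"med",np.median(q,0).round(1),"zmax",q[:,2].max().round(1),"topmean",t.mean(0).round(1),len(t),"lo",q.min(0).round(),"hi",q.max(0).round())
    top=ws&(z>71)&(z<79)&~red
    for m in comps(top,25):
        v,u=np.where(m); q=W[m]; r=cv2.minAreaRect(q[:,:2].astype(np.float32))
        print(" top75 px",u.mean().round(),v.mean().round(),"z",np.median(q[:,2]).round(1),"rect",np.round(r[0],1),np.round(r[1],1),round(r[2],1),len(q))
    ori=ws&(hsv[...,0]>8)&(hsv[...,0]<20)&(hsv[...,1]>200)&(z>80)
    blue=ws&(hsv[...,0]>100)&(hsv[...,0]<125)&(hsv[...,1]>120)&(z>20)
    for nm,m in(("orange",ori),("blue",blue)):
        for mm in comps(m,20):
            q=W[mm]; zt=np.percentile(q[:,2],98); t=q[q[:,2]>zt-5]; print(nm,"zt",zt.round(1),"top rng",np.percentile(t,[2,98],axis=0).round(1).tolist(),"all",np.percentile(q,[1,99],axis=0).round(1).tolist(),len(q))
E
```

```text
top table z med -0.5523206663550582
 peg px 222.0 142.0 med [739.7 233.2 109.3] zmax 118.2 topmean [743.  234.  114.1] 17 lo [736. 226.  76.] hi [749. 240. 118.]
 peg px 268.0 142.0 med [742.3 121.7 109.1] zmax 116.4 topmean [746.  122.6 113. ] 28 lo [738. 116.  77.] hi [753. 130. 116.]
 peg px 343.0 174.0 med [666.7 -61.  110.7] zmax 116.2 topmean [669.2 -60.9 112.5] 27 lo [661. -68.  79.] hi [677. -54. 116.]
 peg px 294.0 174.0 med [662.1  55.4 110.8] zmax 114.5 topmean [664.7  56.1 111.8] 34 lo [657.  50.  81.] hi [671.  64. 114.]
 peg px 400.0 176.0 med [ 663.8 -198.9  109.2] zmax 115.7 topmean [ 667.3 -200.1  113.2] 30 lo [ 660. -207.   80.] hi [ 674. -193.  116.]
 peg px 239.0 183.0 med [636.6 183.5 108.8] zmax 116.4 topmean [638.6 185.2 112.6] 26 lo [631. 179.  72.] hi [646. 191. 116.]
 top75 px 225.0 146.0 z 74.4 rect [745.  234.4] [66.  26.2] 17.0 184
 top75 px 269.0 146.0 z 74.4 rect [745.7 122.9] [62.4 26.9] 88.2 206
 top75 px 342.0 178.0 z 74.6 rect [670.1 -60.8] [25.9 64.3] 64.0 193
 top75 px 294.0 178.0 z 74.4 rect [664.9  56.6] [26.2 64.2] 81.5 195
 top75 px 398.0 180.
[... 522 characters left out ...]
 z med 0.3893855845709595
 top75 px 326.0 186.0 z 76.4 rect [742.6 236.1] [68.9 27.7] 17.0 117
 top75 px 359.0 200.0 z 76.3 rect [744.3 122.8] [64.7 26.7] 88.8 140
 top75 px 305.0 203.0 z 76.0 rect [638.  187.1] [30.2 64.6] 86.4 162
 top75 px 351.0 220.0 z 76.2 rect [664.2  57.7] [28.2 64.5] 80.4 191
 top75 px 248.0 246.0 z 75.0 rect [425.1 110.1] [ 66.1 210.2] 20.5 445
 top75 px 392.0 240.0 z 76.0 rect [668.4 -59.9] [27.2 64.2] 65.0 232
 top75 px 447.0 271.0 z 75.6 rect [ 665.9 -198.6] [64.3 27.5] 15.4 240
 top75 px 313.0 283.0 z 75.0 rect [450.2 -82.8] [48.2 96.9] 56.9 218
blue zt 91.0 top rng [[422.7, -92.9, 86.6], [492.2, -39.7, 91.4]] all [[421.7, -93.8, 23.8], [491.3, -38.4, 91.3]] 983
```

```bash
python3 - <<'E'
from h import *
for n in("top","side"):
    f=np.load(f"{n}0.npz"); p,W=f['p'],f['W']; x,y,z=W[...,0],W[...,1],W[...,2]
    hsv=cv2.cvtColor(p,cv2.COLOR_RGB2HSV).astype(int)
    r=(x>370)&(x<550)&(y>-200)&(y<280)
    blue=r&(hsv[...,0]>100)&(hsv[...,0]<125)&(hsv[...,1]>120)&(z>84)&(z<95)
    q=W[blue][:,:2].astype(np.float32); print(n,"jaw top",cv2.minAreaRect(q),np.percentile(q,[1,99],axis=0))
    if n=="top":
        for yy in range(-90,-30,8):
            s=r&(hsv[...,0]>100)&(hsv[...,0]<125)&(hsv[...,1]>120)&(z>84)&(abs(y-yy)<4); print(yy,x[s].min().round(1),x[s].max().round(1),end=' | ')
    print()
    bed=r&(z>9)&(z<19); q=W[bed][:,:2].astype(np.float32); print("bed",cv2.minAreaRect(q),len(q))
    o=r&(z>105)&(z<122+8)
    for m in comps(r&(z>112)&(z<140),8): q=W[m]; print("handle",np.percentile(q,[2,98],axis=0).round(1).tolist(),cv2.minAreaRect(q[:,:2].astype(np.float32)),len(q))
    # log
    if n=="top":
        # ridge profile: for x bins, min y
        for xx in range(430,500,8):
            s=r&(abs(x-xx)<4)&(z>55)&(y>-30)&(y<250); print("log x",xx,"ymin",np.sort(y[s])[:4].round(1),"zmax",z[s].max().round(1))
        # row along centre: heights
        v=264
        for u in range(296,336): print(u,W[v,u].round(0).tolist(),end=' ')
        print()
    else:
        e=r&(z>25)&(z<90)&(y>-30)&(y<60)
        # end face pixels: fit plane with normals ~ y
        g=np.abs(np.gradient(y,axis=0))+np.abs(np.gradient(y,axis=1))
        e&=g<3
        q=W[e]; h,b=np.histogram(q[:,1],bins=np.arange(-30,60,2)); print(list(zip(b.round(),h)))
        m=np.argmax(h); k=np.abs(q[:,1]-b[m]-1)<6; A=np.c_[q[k][:,[0,2]],np.ones(k.sum())]; co=np.linalg.lstsq(A,q[k][:,1],rcond=None)[0]; print("plane",co,np.median(q[k],0),q[k].min(0),q[k].max(0))
E
```

```text
top jaw top ((462.0663757324219, -64.6341323852539), (78.05553436279297, 56.63298034667969), 1.3988864421844482) [[423.30102844 -92.87899437]
 [500.96324219 -35.94596451]]
-90 426.0 501.5 | -82 426.0 501.6 | -74 425.7 501.2 | -66 425.5 500.7 | -58 423.2 500.9 | -50 422.8 500.3 | -42 422.5 500.3 | -34 424.8 500.2 | 
bed ((458.77587890625, 33.16911315917969), (110.45172119140625, 461.9104919433594), 2.906844139099121) 2886
handle [[444.3, -84.9, 113.8], [483.4, -66.6, 132.9]] ((463.8803405761719, -75.77873992919922), (39.8138542175293, 18.307140350341797), 1.3055593967437744) 166
log x 430 ymin [19.1 19.1 19.2 19.2] zmax 94.0
log x 438 ymin [19.  19.2 19.3 21.3] zmax 97.3
log x 446 ymin [19.4 19.4 19.5 21.4] zmax 98.3
log x 454 ymin [19.8 19.8 19.9 20. ] zmax 98.6
log x 462 ymin [20.1 20.3 20.5 22. ] zmax 98.1
log x 470 ymin [20.5 20.7 20.7 22.2] zmax 96.1
log x 478 ymin [21.  21.  21.2 22.6] zmax 93.2
log x 486 ymin [21.4 21.4 22.9 23.1] zmax 87.5
log x 494 ymin [23.5 23.9 23.9 25.7] zmax 78.2
296 [450.0, 42.0, 93.0] 297 [450.0, 40.0, 94.0] 298 [450.0, 38.0, 92.0] 299 [451.0, 36.0, 90
[... 2080 characters left out ...]
(352)), (np.int64(22), np.int64(228)), (np.int64(24), np.int64(40)), (np.int64(26), np.int64(12)), (np.int64(28), np.int64(3)), (np.int64(30), np.int64(1)), (np.int64(32), np.int64(2)), (np.int64(34), np.int64(5)), (np.int64(36), np.int64(7)), (np.int64(38), np.int64(3)), (np.int64(40), np.int64(5)), (np.int64(42), np.int64(6)), (np.int64(44), np.int64(5)), (np.int64(46), np.int64(2)), (np.int64(48), np.int64(0)), (np.int64(50), np.int64(2)), (np.int64(52), np.int64(13)), (np.int64(54), np.int64(27)), (np.int64(56), np.int64(10))]
plane [0.02955474 0.01396368 7.47297336] [450.89646473  21.55847835  61.8314449 ] [419.06006327  17.7507876   25.01365918] [496.03600762  26.94341273  89.90624134]
```

Depth and both views agree on these numbers:
- **Clamp:** yaw is about +1.8°. The jaw front is at y≈-34.5 and the log end at y≈21, so the gap is about 55 mm.
- **Spacers needed:** one. It leaves about 29.5 mm, which is under the 36 mm stroke.

Candidates for the spacer (top view):

| Candidate | Pixel | Decision |
|---|---|---|
| Wooden | (243,190) | spare |
| Wooden | (295,181) | chosen |
| Wooden | (342,180) | spare |
| Wooden | (397,183) | spare |
| Turquoise | (226,150) | leave alone |
| Pink | (270,150) | leave alone |

I'll grip the chosen one by its peg, with the fingers along its width.

```bash
python3 - <<'E'
import cv2
a=cv2.imread("pics/top0.png")[155:215,265:345]; cv2.imwrite("pics/c3.png",cv2.resize(a,(640,480),interpolation=cv2.INTER_CUBIC))
E
```

```text
(no output)
```

View pics/c3.png

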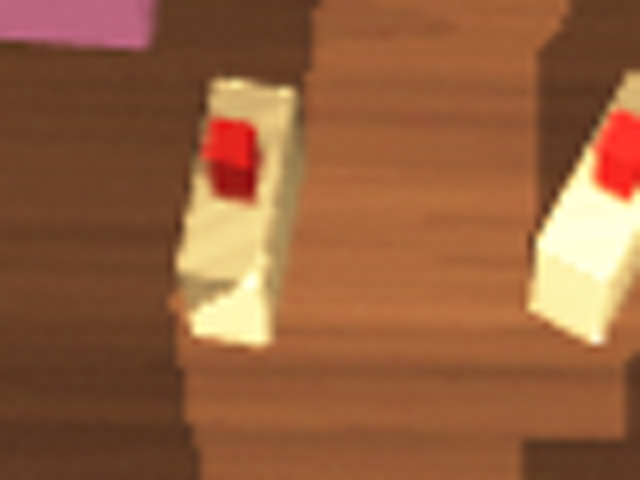

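```bash
python3 -m inch '{"grip":[0,0,0,0,0,0,0,0,0,0],"travel":[[4,-4,0],[8,-8,0],[13,-12.5,0],[18,-17,0],[22,-21,0],[26,-25,0],[30,-29,0],[34,-33,0],[38,-36.5,0],[40,-38.5,0]],"turn":[[0,0,-8],[0,0,-16],[0,0,-24],[0,0,-32],[0,0,-40],[0,0,-48],[0,0,-56],[0,0,-64],[0,0,-72],[0,0,-79.4]]}' 15
```

```text
clock: 2.25
eef_pos: [585.2, 131.3, 205.1]
eef_rot: [-3.141, 0.0, 1.409]
wrist_force: [-0.1, -0.6, -0.7]
finger_gap: 47.2
```

The crop shows a plain wood slab with a red peg at (295,174), so it is the right one. Next I finish the approach and descend.

```bash
python3 -m inch '{"grip":[0,0,0,0,0,0,0],"travel":[[3.5,-3.3,0],[7,-6.5,0],[7.94,-7.43,0],[7.94,-7.43,-3],[7.94,-7.43,-5.5],[7.94,-7.43,-6.5],[7.94,-7.43,-6.5]],"turn":[[0,0,0.3],[0,0,0.3],[0,0,0.3],[0,0,0.3],[0,0,0.3],[0,0,0.3],[0,0,0.3]]}'
python3 - <<'E'
from h import *
for n in("top","side"):
    p,W=cloud(n); cv2.imwrite(f"pics/{n}1.png",p[:,:,::-1])
a=cv2.imread("pics/side1.png")[90:290,250:490]; b=cv2.imread("pics/top1.png")[110:290,210:426]
cv2.imwrite("pics/c4.png",np.hstack([cv2.resize(a,(400,333)),cv2.resize(b,(400,333))]))
E
```

```text
clock: 3.12
eef_pos: [664.5, 57.4, 140.2]
eef_rot: [-3.141, 0.0, 1.414]
wrist_force: [0.5, -0.0, 0.0]
finger_gap: 47.2
```

View pics/c4.png

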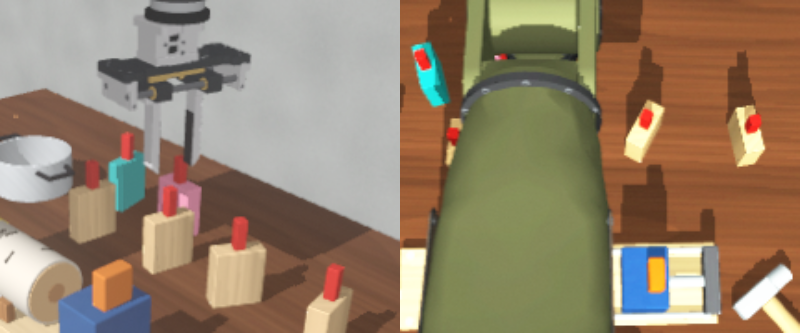

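The side view shows the open fingers straddling the chosen peg at about (172,200) in the crop. Next I descend and close.

```bash
python3 -m inch '{"grip":[0,0,0,0,-1,-1,-1,-1,-1],"travel":[[0,0,-3],[0,0,-5],[0,0,-5.7],[0,0,-5.7],[0,0,-5.7],[0,0,-5.7],[0,0,-5.7],[0,0,-5.7],[0,0,-5.7]],"turn":[[0,0,0],[0,0,0],[0,0,0],[0,0,0],[0,0,0],[0,0,0],[0,0,0],[0,0,0],[0,0,0]]}' 20
```

```text
clock: 4.35
eef_pos: [665.0, 57.3, 84.4]
eef_rot: [3.14, -0.0, 1.414]
wrist_force: [-0.3, -1.1, -0.1]
finger_gap: 13.6
```

```bash
python3 -m inch '{"grip":[-1,-1,-1,-1,-1,-1,-1,-1,-1,-1],"travel":[[0,0,1.5],[0,0,5],[0,0,9],[0,0,12.5],[-3,-1,13],[-7,-2,13],[-12,-3,13],[-16.5,-4.3,13],[-19.5,-5.2,13],[-20.5,-5.28,13]],"turn":[[0,0,0],[0,0,0],[0,0,0],[0,0,0],[0,0,2],[0,0,4],[0,0,6],[0,0,8],[0,0,10],[0,0,10.8]]}'
python3 -m inch '{"grip":[-1,-1,-1],"travel":[[0,0,0],[0,0,0],[0,0,0]],"turn":[[0,0,0],[0,0,0],[0,0,0]]}'
python3 - <<'E'
from h import *
p,W=cloud("side"); cv2.imwrite("pics/side2.png",p[:,:,::-1])
a=p[100:350,190:490,::-1]; cv2.imwrite("pics/c5.png",cv2.resize(a,(720,600)))
print(manip.read_state()['eef_pos'],manip.read_state()['eef_rot'])
x,y,z=W[...,0],W[...,1],W[...,2]
r=(x>400)&(x<520)
e=r&(z>30)&(z<85)&(y>10)&(y<35)
g=np.abs(np.gradient(y,axis=0))+np.abs(np.gradient(y,axis=1)); e&=g<3
print("log end",np.median(W[e],0),e.sum())
s=r&(y>-25)&(y<0)&(z>125)&(z<215)
q=W[s];print("spacer front face",len(q),np.percentile(q,[1,5,50,95,99],axis=0).round(1).tolist())
E
```

```text
clock: 5.6
eef_pos: [459.3, 4.2, 215.8]
eef_rot: [3.138, 0.0, 1.603]
wrist_force: [0.3, 0.5, -1.1]
finger_gap: 13.8
clock: 5.98
eef_pos: [459.8, 4.4, 215.5]
eef_rot: [3.139, -0.0, 1.603]
wrist_force: [0.7, 0.3, -1.2]
finger_gap: 14.4
[459.69305238   4.32519681 215.48111363] [ 3.13883194e+00 -4.19771123e-05  1.60263238e+00]
log end [450.2391017   21.68304721  62.05918974] 647
spacer front face 1312 [[428.0, -10.4, 134.1], [428.9, -9.7, 137.6], [456.3, -7.6, 174.4], [487.6, -2.3, 207.0], [490.8, -0.7, 210.8]]
```

View pics/c5.png

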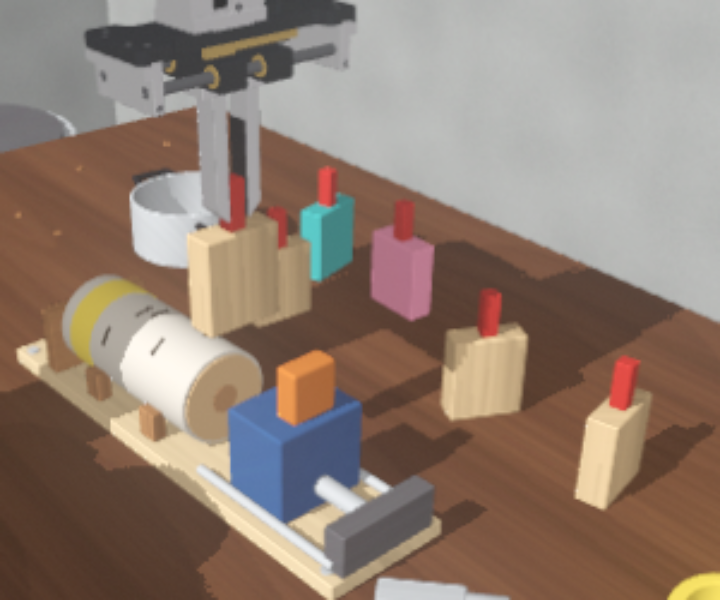

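The spacer hangs upright over the gap with its front face at y≈-8.6 and about 4 mm to the log. I lower it now.

```bash
python3 -m inch '{"grip":[-1,-1,-1,-1,-1,-1,-1,-1],"travel":[[0,0,-3],[0,0,-6],[0,0,-9],[0,0,-10.5],[0,0,-11.2],[0,0,-11.5],[0,0,-11.6],[0,0,-11.6]],"turn":[[0,0,0],[0,0,0],[0,0,0],[0,0,0],[0,0,0],[0,0,0],[0,0,0],[0,0,0]]}'
python3 -m inch '{"grip":[-1,-1,-1],"travel":[[0,0,-0.1],[0,0,-0.15],[0,0,-0.15]],"turn":[[0,0,0],[0,0,0],[0,0,0]]}'
```

```text
clock: 7.02
eef_pos: [459.9, 4.3, 99.9]
eef_rot: [3.138, 0.0, 1.603]
wrist_force: [0.1, 0.6, 0.2]
finger_gap: 13.7
clock: 7.4
eef_pos: [459.9, 4.3, 98.5]
eef_rot: [3.138, 0.0, 1.603]
wrist_force: [0.3, -1.0, -0.9]
finger_gap: 14.1
```

```bash
python3 -m inch '{"grip":[-1,-1,-1],"travel":[[0,0,-0.1],[0,0,-0.2],[0,0,-0.2]],"turn":[[0,0,0],[0,0,0],[0,0,0]]}'
```

```text
clock: 7.78
eef_pos: [460.4, 4.3, 98.3]
eef_rot: [3.137, 0.0, 1.603]
wrist_force: [-8.8, -0.3, 25.2]
finger_gap: 14.1
```

It touched down at 98.3. I ease off the load, open, and lift clear.

```bash
python3 -m inch '{"grip":[-1,-1,-0.4,-0.2,-0.2,-0.2,-0.2,-0.2,-0.2],"travel":[[0,0,0.1],[0,0,0.1],[0,0,0.1],[0,0,0.1],[0,0,0.1],[0,0,2],[0,0,5],[0,0,9],[0,0,11]],"turn":[[0,0,0],[0,0,0],[0,0,0],[0,0,0],[0,0,0],[0,0,0],[0,0,0],[0,0,0],[0,0,0]]}'
python3 - <<'E'
from h import *
p,W=cloud("side"); cv2.imwrite("pics/side3.png",p[:,:,::-1])
a=p[100:350,190:490,::-1]; cv2.imwrite("pics/c6.png",cv2.resize(a,(720,600)))
x,y,z=W[...,0],W[...,1],W[...,2]
q=W[(abs(x-460)<40)&(y>-15)&(y<40)&(z>84)&(z<93)]
print(cv2.minAreaRect(q[:,:2].astype(np.float32)),len(q))
E
```

```text
clock: 8.9
eef_pos: [460.8, 4.2, 210.3]
eef_rot: [3.134, 0.001, 1.603]
wrist_force: [-0.2, 1.0, 0.0]
finger_gap: 37.7
((461.01470947265625, 13.799433708190918), (51.04240798950195, 64.6258773803711), 88.64786529541016) 389
```

View pics/c6.png

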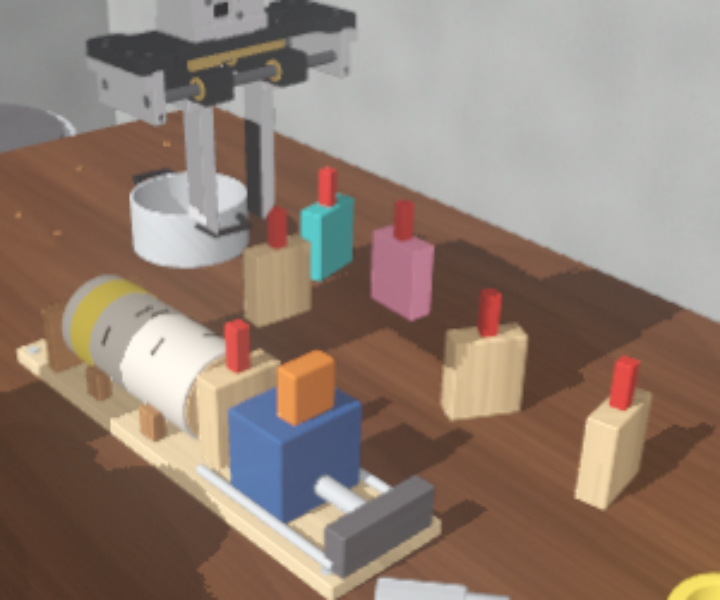

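The spacer stands upright in the gap in front of the log, at crop (235,400), and the other three still stand. The gripper now goes behind the handle with its fingers shut.

```bash
python3 -m inch '{"grip":[-1,-1,-1,-1,-1,-1,-1,-1,-1,-1],"travel":[[0,-3,0.5],[0.1,-7,0.5],[0.2,-10,0.5],[0.3,-11.1,0.5],[0.3,-11.1,-1],[0.3,-11.1,-4],[0.3,-11.1,-7],[0.3,-11.1,-9.5],[0.3,-11.1,-10.2],[0.3,-11.1,-10.2]],"turn":[[0,0,0],[0,0,0],[0,0,0],[0,0,0],[0,0,0],[0,0,0],[0,0,0],[0,0,0],[0,0,0],[0,0,0]]}' 20
python3 - <<'E'
from h import *
p,W=cloud("side"); cv2.imwrite("pics/side4.png",p[:,:,::-1])
a=p[150:350,220:460,::-1]; cv2.imwrite("pics/c7.png",cv2.resize(a,(720,600)))
E
```

```text
clock: 10.2
eef_pos: [464.4, -106.2, 109.8]
eef_rot: [3.133, 0.001, 1.603]
wrist_force: [-0.6, -0.5, 1.0]
finger_gap: 0.4
```

View pics/c7.png

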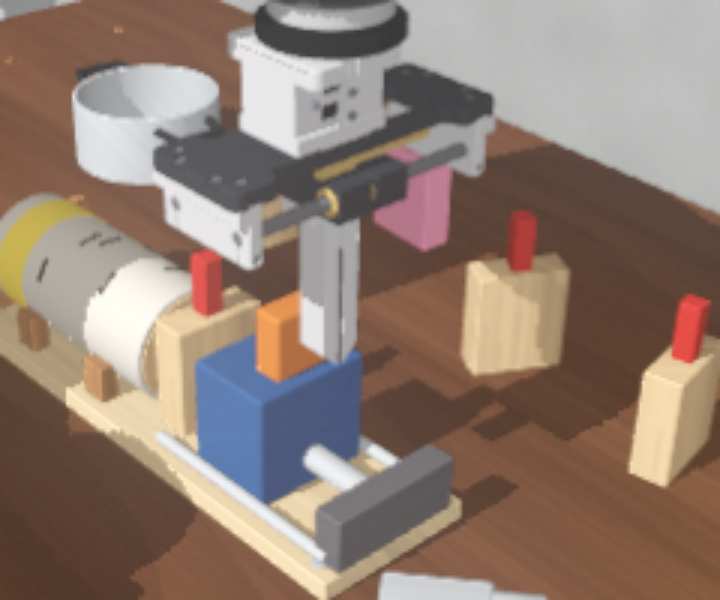

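The shut fingers are just behind the handle. I push gently.

```bash
python3 -m inch '{"grip":[-1,-1,-1,-1,-1,-1,-1,-1],"travel":[[0,0.7,0],[0,1.1,0],[0,1.6,0],[0,2.1,0],[0,2.6,0],[0,3,0],[-0.1,3.4,0],[-0.1,3.4,0]],"turn":[[0,0,0],[0,0,0],[0,0,0],[0,0,0],[0,0,0],[0,0,0],[0,0,0],[0,0,0]]}'
python3 -m inch '{"grip":[-1,-1,-1,-1],"travel":[[0,0.15,0],[0,0.3,0],[0,0.4,0],[0,0.4,0]],"turn":[[0,0,0],[0,0,0],[0,0,0],[0,0,0]]}'
```

```text
clock: 11.25
eef_pos: [463.7, -72.1, 110.4]
eef_rot: [3.131, 0.001, 1.604]
wrist_force: [0.1, -1.2, -0.2]
finger_gap: 0.5
clock: 11.75
eef_pos: [463.6, -68.1, 110.4]
eef_rot: [3.132, 0.001, 1.603]
wrist_force: [-1.0, -1.5, 0.4]
finger_gap: 0.6
```

```bash
python3 -m inch '{"grip":[-1,-1,-1,-1],"travel":[[0,0.1,0],[0,0.2,0],[0,0.25,0],[0,0.25,0]],"turn":[[0,0,0],[0,0,0],[0,0,0],[0,0,0]]}'
python3 - <<'E'
from h import *
p,W=cloud("side"); cv2.imwrite("pics/side5.png",p[:,:,::-1])
a=p[150:350,220:460,::-1]; cv2.imwrite("pics/c8.png",cv2.resize(a,(720,600)))
E
```

```text
clock: 12.25
eef_pos: [463.6, -67.0, 110.4]
eef_rot: [3.132, 0.003, 1.604]
wrist_force: [-1.8, -15.7, 0.3]
finger_gap: 0.4
```

View pics/c8.png

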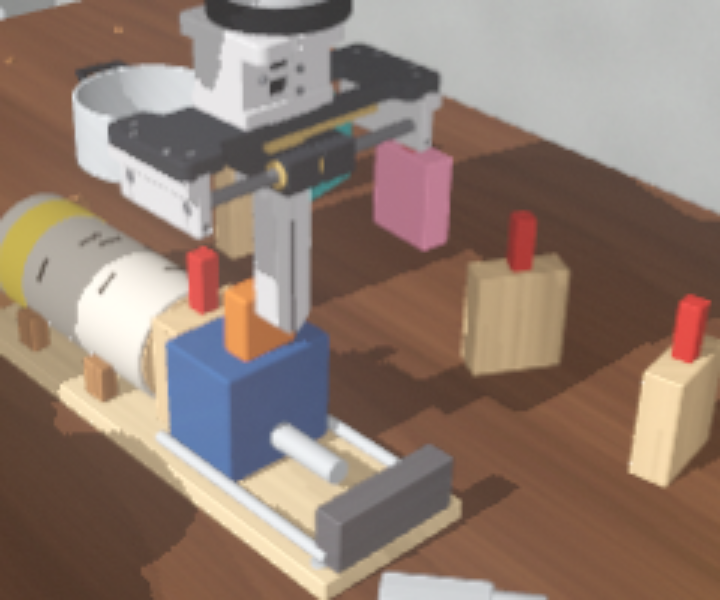

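```bash
python3 -m inch '{"grip":[-1,-1,-1,-1],"travel":[[0,0.1,0],[0,0.1,0],[0,0.1,0],[0,0.1,0]],"turn":[[0,0,0],[0,0,0],[0,0,0],[0,0,0]]}'
python3 - <<'E'
from h import *
p,W=cloud("side"); cv2.imwrite("pics/side6.png",p[:,:,::-1])
hsv=cv2.cvtColor(p,cv2.COLOR_RGB2HSV).astype(int)
x,y,z=W[...,0],W[...,1],W[...,2]
r=(abs(x-460)<42)&(y>-120)&(y<60)
b=r&(hsv[...,0]>100)&(hsv[...,0]<125)&(hsv[...,1]>120)&(z>85)&(z<94); print("jaw top y",np.percentile(y[b],[1,99]))
s=r&~b&(hsv[...,0]>12)&(hsv[...,0]<28)&(hsv[...,1]>40)&(z>84)&(z<95)&(y>-25)
for m in comps(s,20):
  q=W[m]; print("spacer top y,z",np.percentile(q,[1,50,99],axis=0).round(1).tolist(),cv2.minAreaRect(q[:,:2].astype(np.float32)),len(q))
red=r&(hsv[...,1]>180)&((hsv[...,0]<6)|(hsv[...,0]>174))&(z>90); q=W[red]; print("peg",len(q),np.percentile(q,[1,50,99],axis=0).round(1).tolist() if len(q) else 0)
for i in range(3): manip.camera("side"); print(manip.read_state()['wrist_force'].round(1),manip.read_state()['eef_pos'].round(1))
cv2.imwrite("pics/c9.png",cv2.resize(p[215:300,250:352,::-1],(720,600),interpolation=cv2.INTER_CUBIC))
E
```

```text
clock: 12.8
eef_pos: [463.5, -67.1, 110.5]
eef_rot: [3.132, 0.005, 1.604]
wrist_force: [-1.5, -11.9, -0.9]
finger_gap: 0.4Traceback (most recent call last):
  File "<stdin>", line 6, in <module>
    return _quantile_unchecked(
        a, q, axis, out, overwrite_input, method, keepdims, weights)
    return _ureduce(a,
                    func=_quantile_ureduce_func,
    ...<5 lines>...
                    overwrite_input=overwrite_input,
                    method=method)
    r = func(a, **kwargs)
    result = _quantile(arr,
                       quantiles=q,
    ...<2 lines>...
                       out=out,
                       weights=wgt)
    slices_having_nans = np.isnan(arr[-1, ...])
                                  ~~~^^^^^^^^^
IndexError: index -1 is out of bounds for axis 0 with size 0
```

```bash
python3 - <<'E'
from h import *
p,W=cloud("side"); cv2.imwrite("pics/side6.png",p[:,:,::-1]); print(p.dtype,p.shape)
cv2.imwrite("pics/c9.png",cv2.resize(p[215:300,250:352,::-1],(720,600),interpolation=cv2.INTER_CUBIC))
x,y,z=W[...,0],W[...,1],W[...,2]
r=(abs(x-460)<42)&(y>-120)&(y<60)
print(np.isnan(z).sum(), r.sum())
# profile of heights along the clamp (top faces)
for x0 in (435,485):
  print(x0,[(yy,np.round(np.nanmax(z[(abs(x-x0)<6)&(abs(y-yy)<1.5)]),0) if ((abs(x-x0)<6)&(abs(y-yy)<1.5)).any() else None) for yy in range(-80,40,3)])
hsv=cv2.cvtColor(p,cv2.COLOR_RGB2HSV).astype(int)
red=r&(hsv[...,1]>150)&((hsv[...,0]<8)|(hsv[...,0]>172))&(z>90); q=W[red]; print("peg",len(q),np.percentile(q,[2,50,98],axis=0).round(1).tolist() if len(q) else 0)
for u,v in [(290,270),(310,290),(300,262)]: print(u,v,p[v,u],hsv[v,u],W[v,u].round(1))
print(manip.read_state()['wrist_force'].round(1),manip.read_state()['eef_pos'].round(1))
E
```

```text
uint8 (480, 640, 3)
1259 10437
435 [(-80, np.float64(347.0)), (-77, np.float64(347.0)), (-74, np.float64(347.0)), (-71, np.float64(347.0)), (-68, np.float64(347.0)), (-65, np.float64(347.0)), (-62, np.float64(347.0)), (-59, np.float64(347.0)), (-56, np.float64(347.0)), (-53, np.float64(347.0)), (-50, np.float64(347.0)), (-47, np.float64(348.0)), (-44, np.float64(347.0)), (-41, np.float64(346.0)), (-38, np.float64(345.0)), (-35, np.float64(307.0)), (-32, np.float64(91.0)), (-29, np.float64(92.0)), (-26, np.float64(90.0)), (-23, np.float64(91.0)), (-20, np.float64(91.0)), (-17, np.float64(91.0)), (-14, np.float64(91.0)), (-11, np.float64(91.0)), (-8, np.float64(90.0)), (-5, np.float64(91.0)), (-2, np.float64(91.0)), (1, np.float64(91.0)), (4, np.float64(92.0)), (7, np.float64(90.0)), (10, np.float64(90.0)), (13, np.float64(90.0)), (16, np.float64(91.0)), (19, np.float64(90.0)), (22, np.float64(92.0)), (25, np.float64(91.0)), (28, np.float64(91.0)), (31, np.float64(91.0)), (34, np.float64(92.0)), (37, np.float64(91.0))]
485 [(-80, np.float64(252.0)), (-77, None), (-74, None), (-71, None
[... 151 characters left out ...]
loat64(91.0)), (-47, None), (-44, None), (-41, None), (-38, None), (-35, None), (-32, None), (-29, None), (-26, None), (-23, None), (-20, None), (-17, None), (-14, None), (-11, None), (-8, None), (-5, None), (-2, None), (1, None), (4, None), (7, None), (10, None), (13, np.float64(90.0)), (16, np.float64(90.0)), (19, np.float64(91.0)), (22, np.float64(89.0)), (25, None), (28, None), (31, None), (34, None), (37, None)]
peg 132 [[453.7, 0.5, 92.8], [455.4, 5.6, 115.2], [466.0, 13.9, 129.2]]
290 270 [ 96 120 167] [110 108 167] [428.  -44.6  90.5]
310 290 [ 80  91 124] [113  90 124] [457.2 -62.8  45.8]
300 262 [238 158  88] [ 14 161 238] [443.1 -53.6 105.3]
[ -1.6 -12.5  -0.4] [463.5 -67.1 110.5]
```

View pics/c9.png

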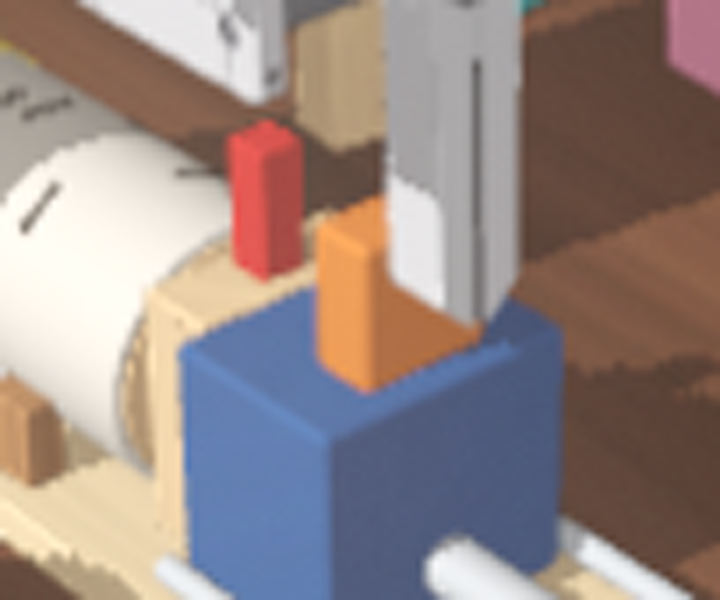

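View pics/side6.png

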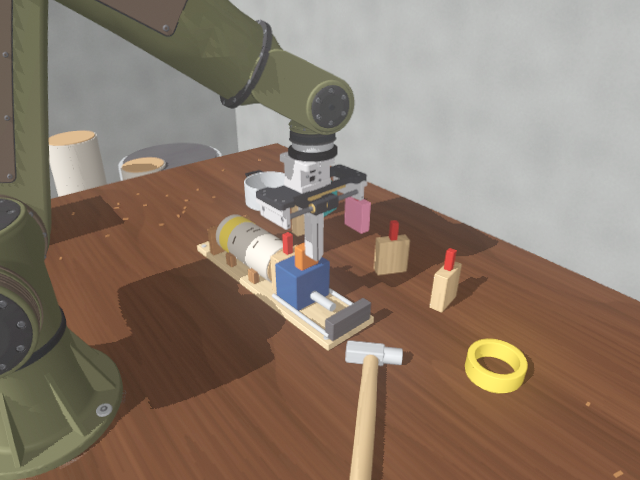

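The jaw, spacer and log are in contact at (290,268). Two spares stand in plain view and the third is partly hidden behind the gripper at (300,220). The tape, hammer and pan have not moved.

```bash
python3 -c "
from cell import manip
s=manip.read_state(); print(s['clock'],s['wrist_force'].round(1)); print(manip.sign_off())"
```

```text
12.9 [ -1.6 -12.5  -0.4]
the job is handed in; nothing more can be done
None
```

The spacer is clamped tight against the log, and I handed the job in at 12.9 s with the arm still pushing the handle. I measured the gap at about 55 mm. One spacer leaves about 29 mm, within the jaw's 36 mm stroke, so I stood just one in the gap, lifting it by its peg.

**Last checks:**
- **Push:** the wrist read 12.5 N along the clamp, slightly above the 10 N asked. About 2 N of that goes into the jaw's spring and friction.
- **Fit:** the depth profile shows no gap from jaw to spacer to log. The spacer is upright and the jaw is about 6 mm short of its hard stop.
- **Spares and bystanders:** the three spare spacers, both look-alikes and the tape, pan and hammer were never touched. In the final view one spare and the turquoise look-alike were partly hidden by the gripper.

**What didn't go cleanly:**
- The spacer touched down on the bed with a brief 25 N, which I eased off before letting go.
- One check script failed because its colour filter missed the jaw in shadow. I used the depth profile instead.

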